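# Set and clamp the grinder's swivel tool rest

## Robot

A 7-joint arm with a two-finger parallel gripper is mounted at the origin on the work surface. World frame = base frame: x ahead of the robot, y to its left, z up, the work surface at z = 0. Lengths are in m, angles in rad, forces in N, time in s.
With the tool pointing down it reaches from about 0.4 to 0.85 m from the base axis. Payload 10.4 kg.
Tool frame: the origin (TCP) lies on the mounting face of the last link; the fingertips stand r.tips_ahead ahead of it and the grasp point (between the pads) lies 164 mm ahead of it (r.tips_ahead is the distance from the TCP to the fingertips, in m); z points along the fingers, y is the line along which they close (so a half turn about z gives the same grasp; the last joint's range is limited). The gripper opens to 87 mm and grips with 3 to 60 N. Pads are 19 mm wide; open, the fingers measure 117 mm over their backs; the gripper's body (75 mm by 190 mm) begins 51 mm behind the grasp point.
Start: joints at [1.309, 0.332, -0.065, 1.46, 0.022, 1.35, -0.088], TCP at [0.148, -0.607, 0.405] pointing down, gripper open.
Joint ranges: [-2.6, 2.6], [-0.5, 2.12], [-1.47, 1.34], [0.16, 2.42], [-1.27, 4.41], [0.06, 2.06], [-2.6, 2.6]. Speed limits (rad/s): [2.22, 2.22, 2.79, 2.79, 3.14, 3.14, 3.14].

## Interface

Orientations are given as a unit quaternion [x, y, z, w].
In Python, from bench import telemetry, imaging, job, r gives the robot as it stands.
- The arm moves only by the tool move_arm, never from a script. Its argument "steps" is a list of rows, each an object of numbers: "dx", "dy", "dz": the shift along the tool's x, y, z in cm; "spin": the turn about the tool's z in rad. In form: [{"dx": .., "dy": .., "dz": .., "spin": ..}, ...]. A call has 1 to 12 rows; each row shifts and turns the commanded pose from where the row before left it, along the tool's axes as they then stand; what a row does not reach is not made up. A row lasts 1/10 s, in which the tool goes at most 50 mm and 8.59 degrees, less where a joint would pass 70% of its speed; a pose out of reach is approached as far as the arm can. A call with a gripper value outside its range is refused whole. "claw" is the finger opening in cm, from 0 to 8.7, set as the call begins (left out, the last holds). The fingers move at their own pace and stop on an object; "squeeze" is the grip in N (left out, the last holds). Time passes only in rows, so rows that do not move let the fingers close. It gives the time, the measured TCP pose, the force, the opening and the grip force at its end, in the units of the state.
- telemetry.read_state(): the state, without advancing time (a new reading comes with each control period).
- imaging.camera(name): name is "scene" or "side" or "wrist"; returns a dict with "img" (480x640x3 uint8, red, green, blue), "camera_matrix" (3x3 intrinsics, pixels), "R" (3x3) and "t" (3): a world point X has camera coordinates R X + t. Camera axes: x right, y down, z forward; pixel columns grow to the right and rows downward; lengths in m; the calibration is good to about 2 mm. A picture is of the moment at which its call begins. There is no depth.
- job.close_job(): hands the job in; it is judged then, once.
The state is a dict: "time": time; "joint_positions": joint angles; "joint_vel": joint speeds; "joint_torque": joint torques, N m; "ee_pos": TCP position; "eef_rot": TCP orientation; "ft_force": force on the tool from outside, world axes, zero at the start; "torque": the same for the moment, N m; "width": finger opening in m; "grip_force": force on a finger pad.
Only numpy, scipy, OpenCV 4.12 (cv2) and the standard library are available. Lean on these libraries where they do the work, as an engineer would, in place of code of your own. Each camera call takes 0.05 s, during which the arm holds its last target. There are 200 camera calls.

## Task

On the grinder's swivel tool rest, push the blue arm round with a fingertip until its yellow tip points at the middle of the red button and leave it there; then push the black clamp lever round, clockwise seen from above, fully home against its stop. Only push: do not lift the arm off its pivot, and leave the other things on the bench where they are.

Things in the scene. Friction and masses are not known exactly. Their poses are not given: they have to be found in the camera images.
- dial: Grey cast base plate of the tool rest, fixed to the bench, 240 x 340 mm, 24 mm thick. Origin on the bench under the arm's pivot, z up. The plate spans x -85..+155 mm and y -140..+200 mm in its own frame. Its x axis points roughly at the robot.
- rest_hub (a point): Point on the blue arm's upright pivot axis, 48 mm above the bench (mid-height of the bar); turns with the arm: x along the bar towards the yellow tip, z up. Bar: 16 mm wide (y +-8 mm), 34 to 62 mm above the bench, with 10 mm of air under it. Hub: radius 28 mm, top 82 mm above the bench. Behind it (x -56..-15 mm) a steel rest shelf, 100 mm wide.
- rest_tip (a point): End of the yellow last 24 mm of the arm, at mid-height of the bar, 100 mm from the pivot; same axes as rest_hub.
- rest_arm (a joint): Angle of the blue arm from the base plate's x axis, rad, positive counter-clockwise from above, range -1.45 to 1.45. No spring: it stays where it is left. Friction about 0.2 N m (about 3 N pushed at 75 mm from the pivot).
- rest_lift (a joint): How far the arm is lifted up off its seat, m: 0 seated, at most 0.04. The arm and its seat weigh about 0.9 kg and are held down only by weight.
- red_button: Red round button, 20 mm across, 5 mm high, fixed on the plate: the wanted setting, 97 to 138 mm from the pivot, to the left or the right of the arm. Origin at the centre of its underside (24 mm above the bench).
- white_button: White round button of the same size on the other side of the arm: another setting, not wanted. Fixed.
- lock_pivot (a point): Point on the black clamp lever's upright pivot axis, 50 mm above the bench; turns with the lever: x along the lever towards its free end, z up. Lever: 12 mm wide (y +-6 mm), 39 to 61 mm above the bench; boss at the pivot of radius 15 mm, round end of radius 12 mm centred at x = 84 mm.
- lock_end (a point): Centre of the lever's round end, 84 mm from its pivot.
- lock (a joint): Clamp lever angle, rad: 0 open, 1.05 clamped (hard stop), growing clockwise seen from above. It stays where it is left. Friction about 0.12 N m (about 2 N pushed at 60 mm). Clamping does not move the arm.
- brass_gauge: Loose brass spool gauge, 26 mm across, 34 mm high, standing on the plate (bystander). Origin at the centre of its underside.
- wood_block: Loose pale wooden block 70 x 35 x 45 mm high, beside the plate (bystander). Origin under its centre.
- tub: Loose clear plastic tub, 90 mm across, 100 mm high (bystander). Origin under its centre.
- gouge: Loose turning gouge, 400 mm long, wooden handle, lying on the bench (bystander).
- wrench: Loose steel wrench, 180 mm long, lying on the bench (bystander).
- oil: Loose yellow oil bottle, 52 mm across, 120 mm high (bystander).
- stone_box: Loose cardboard box 160 x 60 x 40 mm high (bystander).

How it is judged:
On the way, in this order (a step that is already met when the one before it is completed fails the run):
1. the blue arm rests pointing at the red button while the clamp lever is still open (y of red_button in the frame of rest_hub between -0.006 and 0.006 m and x of red_button in the frame of rest_hub above 0.05 m and velocity of joint rest_arm between -0.05 and 0.05 rad/s and value of joint lock below 0.5 rad), for 0.3 s.
2. the clamp lever is fully home (value of joint lock above 0.98 rad), for 0.2 s.
At the end, for the whole second after the job is handed in: The line of the blue arm passes within 6 mm of the red button's centre, on the tip's side; the clamp lever is at 0.98 rad or more (stop at 1.05); arm seated and everything at rest (y of red_button in the frame of rest_hub between -0.006 and 0.006 m and x of red_button in the frame of rest_hub above 0.05 m and velocity of joint rest_arm between -0.03 and 0.03 rad/s and value of joint lock above 0.98 rad and velocity of joint lock between -0.03 and 0.03 rad/s and value of joint rest_lift below 0.003 m); the robot touches nothing.
It fails at once if the arm is lifted more than 6 mm off its seat (value of joint rest_lift above 0.006 m).
It fails at once if a loose thing on the bench is moved more than 20 mm (distance of any of brass_gauge, wood_block, tub, gouge, wrench, oil, stone_box from where it was at the start of the episode above 0.02 m).
It also fails if it takes over 51 s, if anything falls off the work surface, if the arm or the gripper's body presses on something with over 40 N, if the wrist force passes 120 N, or if a joint passes its speed limit or range.

## Working session

There is one attempt and no reset: what is moved stays moved. The work goes in short steps, Python scripts to look and compute and a tool call to move; the robot and the scene stay as the last step left them, time stands still between calls to the robot, and variables do not carry over. Pictures are saved under pics/ and viewed, at most 10 in all, crops included, and the job is handed in when it is done.

Besides the shell and the picture viewer there is one more tool, called after "Call:" as name([rows], argument=value, ...), one row to a line, values as JSON. move_arm: Moves the arm, as the interface text tells. Its arguments: {"type":"object","properties":{"steps":{"type":"array","items":{"type":"object","properties":{"dx":{"type":"number"},"dy":{"type":"number"},"dz":{"type":"number"},"spin":{"type":"number"}}}},"claw":{"type":"number"},"squeeze":{"type":"number"}},"required":["steps"]}

```bash
ls; mkdir -p pics; python3 - <<'E'
from bench import telemetry, imaging, job, r
import cv2,pickle
s=telemetry.read_state(); print(s, r.tips_ahead)
d={}
for n in ["scene","side"]:
    c=imaging.camera(n); d[n]=c; cv2.imwrite(f"pics/{n}0.png",c["img"][:,:,::-1]); print(n,c["camera_matrix"],c["R"],c["t"])
pickle.dump(d,open("cams0.pkl","wb"))
E
```

```text
pics
{'time': 0.0, 'joint_positions': array([ 1.30940401,  0.33285602, -0.06470567,  1.46093097,  0.02161237,
        1.34988699, -0.08851644]), 'joint_vel': array([ 5.67495045e-05,  1.09852366e-03, -2.15102211e-03,  1.35748414e-04,
        7.12710314e-04,  1.05226073e-04,  7.81780262e-04]), 'joint_torque': array([-1.22454596e-03, -6.23246956e+01,  2.43798725e-02, -3.89892304e+01,
       -6.14217971e-02,  3.96944617e-02,  1.06427783e-04]), 'ee_pos': array([ 0.14780811, -0.60714079,  0.40396862]), 'eef_rot': array([ 9.92879765e-01,  1.19118816e-01, -1.19175427e-04, -6.82337587e-04]), 'ft_force': array([ 0.33071915,  0.59560384, -0.68450458]), 'torque': array([-0.01817116, -0.01140587,  0.03863436]), 'grip_force': 0.0, 'width': 0.08704899220771162} 0.1822
scene [[452.38204974   0.         320.84393977]
 [  0.         452.38204974 241.9836448 ]
 [  0.           0.           1.        ]] [[-0.75788225  0.65235371 -0.00700892]
 [ 0.48647879  0.55795088 -0.67233117]
 [-0.4346871  -0.51295755 -0.74021731]] [ 0.50391069 -0.19739853  1.34466184]
side [[501.36741075   0.         316.66970981]
 [  0.         501.36741075 234.30663308]
 [  0.           0.           1.        ]] [[-0.99580569 -0.09144575  0.00295103]
 [-0.0485431   0.50072404 -0.86424476]
 [ 0.07755386 -0.8607631  -0.50306291]] [0.56760303 0.1240043  0.94599582]
```

View pics/scene0.png

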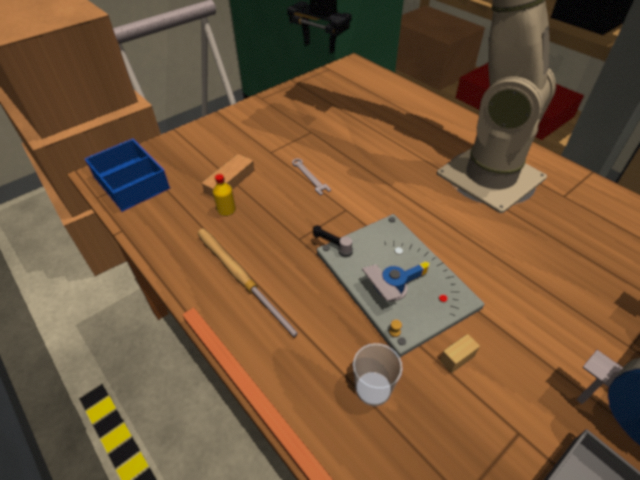

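View pics/side0.png

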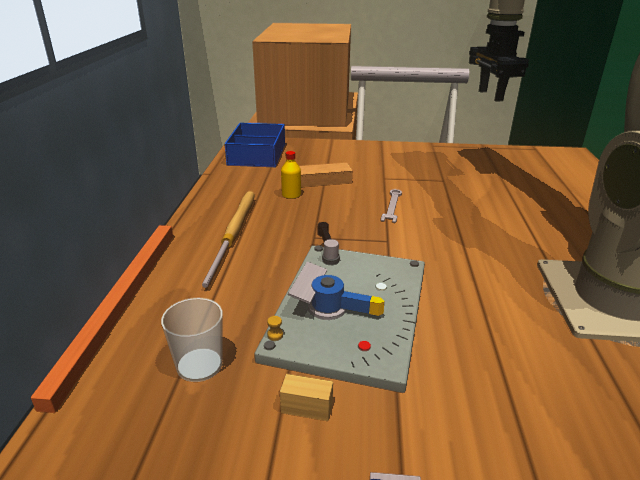

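The scene view shows the plate around (400,285), with the red button at (443,298), the white button at (399,251), the hub at (395,275) and the lever from (346,243) to (318,233). In the side view the red button is at (364,346), the hub at (328,290) and the lever from (331,250) to (323,230). I'll enlarge both.

```bash
python3 - <<'E'
import cv2
a=cv2.imread("pics/side0.png")[215:395,250:440]; cv2.imwrite("pics/sidec.png",cv2.resize(a,None,fx=3.3,fy=3.3,interpolation=cv2.INTER_CUBIC)[:600])
a=cv2.imread("pics/scene0.png")[210:360,300:500]; cv2.imwrite("pics/scenec.png",cv2.resize(a,None,fx=4,fy=4,interpolation=cv2.INTER_CUBIC))
E
```

```text
(no output)
```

View pics/sidec.png

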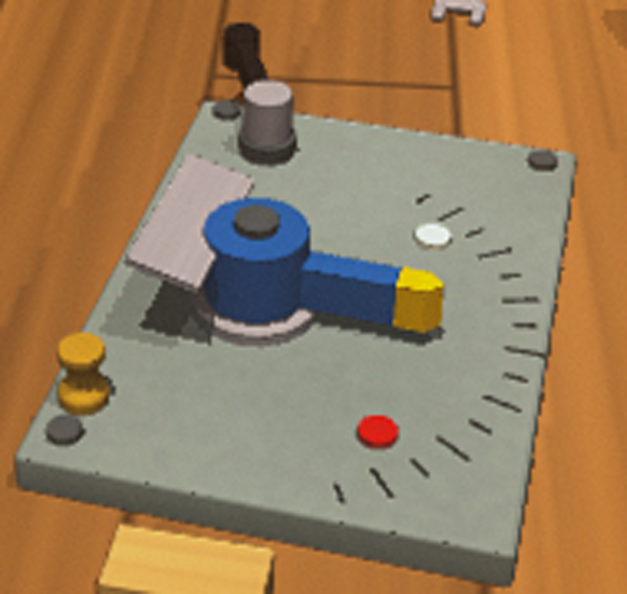

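View pics/scenec.png

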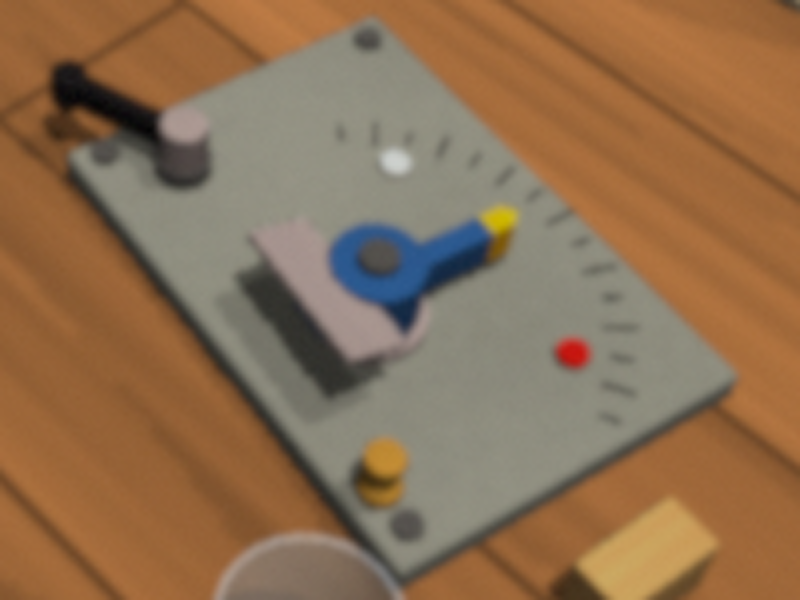

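Corners, buttons, hub top and lever are clear in both crops. Fitting the plate pose and triangulating the points.

```bash
cat > geo.py <<'E'
import pickle,numpy as np
C=pickle.load(open("cams0.pkl","rb"))
S=lambda u,v:("side",250+u/3.3-.35,215+v/3.3-.35)
M=lambda u,v:("scene",300+u/4-.4,210+v/4-.4)
def ray(o,c=None):
    c=c or C[o[0]]; d=c["R"].T@np.linalg.solve(c["camera_matrix"],[o[1],o[2],1]); return -c["R"].T@c["t"],d
def atz(o,z,c=None):
    p,d=ray(o,c); return p+d*(z-p[2])/d[2]
def tri(*obs):
    A=np.zeros((3,3));b=np.zeros(3)
    for o in obs:
        p,d=ray(o);d=d/np.linalg.norm(d);P=np.eye(3)-np.outer(d,d);A+=P;b+=P@p
    return np.linalg.solve(A,b)
E
python3 - <<'E'
from geo import *
np.set_printoptions(precision=4,suppress=True)
pl=np.array([[155,200],[155,-140],[-85,-140],[-85,200]])/1e3
s=[S(576,153),S(516,553),S(20,462),S(208,99)]; m=[M(372,17),M(735,378),M(403,573),M(70,158)]
W=np.array([(atz(a,.024)+atz(b,.024))[:2]/2 for a,b in zip(s,m)])
print([ (atz(a,.024)-atz(b,.024))[:2] for a,b in zip(s,m)])
a=pl-pl.mean(0); w=W-W.mean(0)
th=np.arctan2((a[:,0]*w[:,1]-a[:,1]*w[:,0]).sum(),(a*w).sum())
R=np.array([[np.cos(th),-np.sin(th)],[np.sin(th),np.cos(th)]]); o=W.mean(0)-R@pl.mean(0)
print("dial",o,th,"resid",W-(o+pl@R.T))
P=lambda x:R.T@(x[:2]-o)
for n,a,b,z in [("red",S(378,429),M(573,353),.029),("white",S(433,234),M(396,161),.029),("hubtop",S(257,230),M(378,259),.082),("tiptop far corner",S(441,287),M(518,212),.062),
 ("leverend",S(241,38),M(69,80),.055),("gauge base",S(84,395),M(380,490),.03),("boss cap",S(269,93),M(184,126),.08)]:
    t=tri(a,b); print(n,"tri",t,"plate",P(t),"z-plane",atz(a,z)[:2],atz(b,z)[:2], P((atz(a,z)+atz(b,z))/2))
np.savez("dial.npz",o=o,th=th)
E
```

```text
[array([-0.0009,  0.0001]), array([-0.003, -0.   ]), array([-0.001,  0.004]), array([-0.0022, -0.0046])]
dial [0.5413 0.1065] 2.973889083476132 resid [[ 0.0024  0.0012]
 [ 0.0035 -0.003 ]
 [-0.0035 -0.0003]
 [-0.0024  0.0021]]
red tri [0.4758 0.1996 0.0299] plate [ 0.0801 -0.0808] z-plane [0.4759 0.1989] [0.475  0.1991] [ 0.0804 -0.0802]
white tri [0.4462 0.0381 0.0309] plate [0.0824 0.0834] z-plane [0.4466 0.0365] [0.4438 0.0364] [0.0831 0.0852]
hubtop tri [0.5409 0.1046 0.0758] plate [0.0001 0.002 ] z-plane [0.5412 0.1153] [0.5433 0.1062] [-0.0002 -0.0043]
tiptop far corner tri [0.4458 0.1272 0.0626] plate [ 0.0976 -0.0044] z-plane [0.4464 0.1277] [0.4443 0.1262] [ 0.098  -0.0041]
leverend tri [ 0.5688 -0.1262  0.0586] plate [-0.066   0.2249] z-plane [ 0.5694 -0.1324] [ 0.5665 -0.129 ] [-0.0658  0.2295]
gauge base tri [0.621  0.1884 0.0289] plate [-0.0649 -0.094 ] z-plane [0.6206 0.1895] [0.6217 0.1889] [-0.0649 -0.0948]
boss cap tri [ 0.5457 -0.0468  0.0659] plate [-0.03    0.1505] z-plane [ 0.5443 -0.0239] [ 0.5551 -0.0375] [-0.0312  0.1339]
```

Call:
move_arm([
  {"spin": -0.124},
  {"spin": -0.124},
  {"spin": -0.124},
  {"dx": 3.5, "dy": -2.1},
  {"dx": 3.5, "dy": -2.1},
  {"dx": 3.5, "dy": -2.1},
  {"dx": 3.5, "dy": -2.1},
  {"dx": 3.5, "dy": -2.1},
  {"dx": 3.5, "dy": -2.1},
  {"dx": 3.5, "dy": -2.1},
  {"dx": 3.5, "dy": -2.1},
  {"dx": 3.5, "dy": -2.1},
], claw=0)

```text
$.steps[0]: bad value
```

Call:
move_arm([
  {"dx": 3.5, "dy": -2.1},
  {"dx": 3.5, "dy": -2.1},
  {"dx": 3.5, "dy": -2.1},
  {"dx": 3.5, "dy": -2.1},
  {"dx": 3.5, "dy": -2.1},
  {"dx": 3.5, "dy": -2.1},
  {"dx": 3.5, "dy": -2.1},
  {"dx": 3.5, "dy": -2.1},
  {},
  {},
  {},
])

```text
$.steps[0]: bad value
```

Call:
move_arm([
  {"dx": 0, "dy": 0, "dz": 0, "spin": -0.124},
  {"dx": 0, "dy": 0, "dz": 0, "spin": -0.124},
  {"dx": 0, "dy": 0, "dz": 0, "spin": -0.124},
  {"dx": 3.5, "dy": -2.1, "dz": 0, "spin": 0},
  {"dx": 3.5, "dy": -2.1, "dz": 0, "spin": 0},
  {"dx": 3.5, "dy": -2.1, "dz": 0, "spin": 0},
  {"dx": 3.5, "dy": -2.1, "dz": 0, "spin": 0},
  {"dx": 3.5, "dy": -2.1, "dz": 0, "spin": 0},
  {"dx": 3.5, "dy": -2.1, "dz": 0, "spin": 0},
  {"dx": 3.5, "dy": -2.1, "dz": 0, "spin": 0},
  {"dx": 3.5, "dy": -2.1, "dz": 0, "spin": 0},
  {"dx": 0, "dy": 0, "dz": 0, "spin": 0},
], claw=0)

```text
time: 1.3
ee_pos: [0.2831, -0.3048, 0.4049]
eef_rot: [0.953, 0.304, 0.0, 0.0]
ft_force: [-0.7, -0.4, -0.3]
width: 0.0026
grip_force: 0.0
```

Call:
move_arm([
  {"dx": 3.55, "dy": -2.03, "dz": 0, "spin": 0},
  {"dx": 3.55, "dy": -2.03, "dz": 0, "spin": 0},
  {"dx": 3.55, "dy": -2.03, "dz": 0, "spin": 0},
  {"dx": 3.55, "dy": -2.03, "dz": 0, "spin": 0},
  {"dx": 3.55, "dy": -2.03, "dz": 0, "spin": 0},
  {"dx": 3.55, "dy": -2.03, "dz": 0, "spin": 0},
  {"dx": 3.55, "dy": -2.03, "dz": 0, "spin": 0},
  {"dx": 3.55, "dy": -2.03, "dz": 0, "spin": 0},
  {"dx": 3.55, "dy": -2.03, "dz": 0, "spin": 0},
  {"dx": 3.55, "dy": -2.03, "dz": 0, "spin": 0},
  {"dx": 0, "dy": 0, "dz": 0, "spin": 0},
  {"dx": 0, "dy": 0, "dz": 0, "spin": 0},
])

```text
time: 2.5
ee_pos: [0.4554, 0.061, 0.4044]
eef_rot: [0.953, 0.301, -0.0, -0.001]
ft_force: [0.7, -0.6, 0.1]
width: 0.0006
grip_force: 0.0
```

```bash
python3 - <<'E'
from bench import telemetry, imaging
import cv2
import pickle
s=telemetry.read_state(); print(s["ee_pos"],s["joint_positions"])
c=imaging.camera("wrist"); pickle.dump(c,open("wrist1.pkl","wb")); cv2.imwrite("pics/w1.png",c["img"][:,:,::-1])
E
```

```text
[0.45538907 0.06101351 0.40435484] [ 0.75144297  0.01603759 -0.97218147  1.83536668  0.01268794  1.29801316
 -1.18245855]
```

View pics/w1.png

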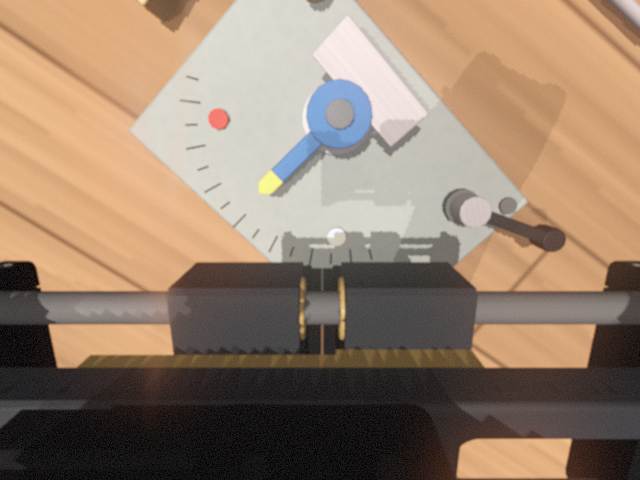

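The wrist view, nearly straight down, shows red at (218,119), hub top at (340,113), tip end at (264,189), lever post top at (475,209), lever end at (547,238) and white at (337,237).

```bash
python3 - <<'E'
from geo import *
np.set_printoptions(precision=4,suppress=True)
c=pickle.load(open("wrist1.pkl","rb")); print(-c["R"].T@c["t"]); f=lambda u,v,z:atz(("w",u,v),z,c)[:2]
for n,u,v,z in [("red",218.5,119,.029),("white",337,237,.029),("hub",338.5,113.5,.082),("tip",264,188,.062),("levtop",475,209,.08),("levtop",475,209,.066),("leverend",547.5,237.5,.061),("c1",524,201,.024),("c2",131,131,.024)]: print(n,z,f(u,v,z))
C["wrist"]=c
S2=[S(378,429),M(573,353),("wrist",218.5,119)]
print(tri(*S2), tri(S(257,222),M(378,259),("wrist",339,113)),tri(S(269,93),M(184,126),("wrist",475,209)),tri(S(241,38),M(69,80),("wrist",547,237)))
o=("scene",225,200)
for n,u,v,z in [("oil base",225,212,0),("wrench a",295,162,0),("wrench b",327,190,0),("gouge tip",295,333,0),("gouge mid",255,288,0),("gouge far",202,234,0)]: print(n,atz(("scene",u,v),z)[:2])
E
```

```text
[0.5092 0.0994 0.3841]
red 0.029 [0.4725 0.1958]
white 0.029 [0.4431 0.0337]
hub 0.082 [0.5382 0.1035]
tip 0.062 [0.4483 0.1216]
levtop 0.08 [ 0.543 -0.041]
levtop 0.066 [ 0.5446 -0.0475]
leverend 0.061 [ 0.5641 -0.1244]
c1 0.024 [ 0.5847 -0.1027]
c2 0.024 [0.4126 0.2619]
[0.4739 0.1973 0.0271] [0.5406 0.1037 0.0782] [ 0.5452 -0.0476  0.0653] [ 0.5672 -0.1275  0.0568]
oil base [ 0.6802 -0.3875]
wrench a [ 0.3965 -0.434 ]
wrench b [ 0.4081 -0.2711]
gouge tip [0.7719 0.0377]
gouge mid [ 0.7676 -0.12  ]
gouge far [ 0.7713 -0.3564]
```

Call:
move_arm([
  {"dx": 0, "dy": 0, "dz": 3, "spin": 0},
  {"dx": 0, "dy": 0, "dz": 3, "spin": 0},
  {"dx": 0, "dy": 0, "dz": 3, "spin": 0},
  {"dx": 0, "dy": 0, "dz": 3, "spin": 0},
  {"dx": 0, "dy": 0, "dz": 3, "spin": 0},
  {"dx": 0, "dy": 0, "dz": 3, "spin": 0},
  {"dx": 0, "dy": 0, "dz": 0, "spin": 0},
  {"dx": 0, "dy": 0, "dz": 0, "spin": 0},
])

```text
time: 3.35
ee_pos: [0.4553, 0.06, 0.2252]
eef_rot: [0.954, 0.3, -0.0, 0.0]
ft_force: [-0.4, -0.5, 1.0]
width: 0.0004
grip_force: 0.0
```

Call:
move_arm([
  {"dx": 0.65, "dy": -0.7, "dz": 0, "spin": 0},
  {"dx": 0.65, "dy": -0.7, "dz": 0, "spin": 0},
  {"dx": 0.65, "dy": -0.7, "dz": 0, "spin": 0},
  {"dx": 0.65, "dy": -0.7, "dz": 0, "spin": 0},
  {"dx": 0.65, "dy": -0.7, "dz": 0, "spin": 0},
  {"dx": 0.65, "dy": -0.7, "dz": 0, "spin": 0},
  {"dx": 0, "dy": 0, "dz": 0, "spin": 0},
  {"dx": 0, "dy": 0, "dz": 0, "spin": 0},
])

```text
time: 4.15
ee_pos: [0.463, 0.1181, 0.2246]
eef_rot: [0.954, 0.301, -0.0, -0.0]
ft_force: [1.0, -0.1, 0.3]
width: 0.0011
grip_force: 0.0
```

Call:
move_arm([
  {"dx": 0.6, "dy": -0.36, "dz": 0, "spin": 0},
  {"dx": 0.6, "dy": -0.36, "dz": 0, "spin": 0},
  {"dx": 0.6, "dy": -0.36, "dz": 0, "spin": 0},
  {"dx": 0.6, "dy": -0.36, "dz": 0, "spin": 0},
  {"dx": 0.6, "dy": -0.36, "dz": 0, "spin": 0},
  {"dx": 0, "dy": 0, "dz": 0, "spin": 0},
  {"dx": 0, "dy": 0, "dz": 0, "spin": 0},
])

```text
time: 4.85
ee_pos: [0.4774, 0.1503, 0.2249]
eef_rot: [0.954, 0.301, 0.0, -0.0]
ft_force: [0.7, 0.6, 0.5]
width: 0.0005
grip_force: 0.0
```

```bash
python3 - <<'E'
from bench import telemetry, imaging
import cv2,pickle,numpy as np
c=imaging.camera("wrist"); pickle.dump(c,open("wrist2.pkl","wb")); w=c["img"][:,:,::-1]
b=imaging.camera("side")["img"][215:395,250:440,::-1]
b=cv2.resize(b,(400,379),interpolation=cv2.INTER_CUBIC); w=cv2.resize(w,(400,300),interpolation=cv2.INTER_AREA)
w=np.vstack([w,np.zeros((79,400,3),np.uint8)])
cv2.imwrite("pics/c2.png",np.hstack([w,b]))
E
```

```text
(no output)
```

View pics/c2.png

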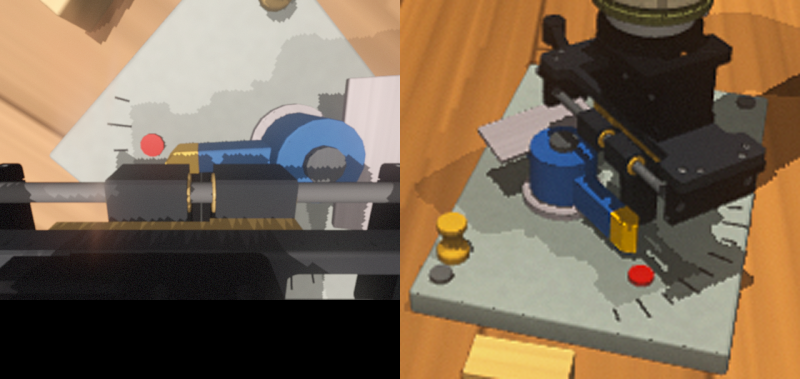

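The arm (blue bar, yellow tip) has followed the finger, with the tip close to the red button. In the left pane the bar's far edge runs from about (198,143) to (270,142) and red is at (152,145). Now computing the remaining angle.

```bash
python3 - <<'E'
from geo import *
import cv2
np.set_printoptions(precision=4,suppress=True)
c=pickle.load(open("wrist2.pkl","rb")); f=lambda u,v,z:atz(("w",u,v),z,c)[:2]
g=c["img"].astype(int); R,G,B=g[...,0],g[...,1],g[...,2]
ys,xs=np.where((R>150)&(G<90)&(B<90)); red=f(xs.mean(),ys.mean(),.029)
blue=(B-R>40)
pts=[(u,np.where(blue[180:260,u])[0].min()+180-.5) for u in range(325,425,8) if blue[180:260,u].any()]
print(pts)
E=np.array([f(u,v,.062) for u,v in pts]); 
hub=f(325*1.6,161*1.6,.082)
d=red-np.array(hub); print("red",red,"hub",hub,"dir red",np.degrees(np.arctan2(d[1],d[0])))
p=np.polyfit(E[:,1],E[:,0],1); v=np.array([p[0],1]);print("edge dir",np.degrees(np.arctan2(v[1],v[0])))
for h in (np.array(hub),np.array([.5395,.1045]),np.array([.5382,.1035])):
  u=v/np.linalg.norm(v);n=np.array([u[1],-u[0]]);print("edge offset from hub",n@(E.mean(0)-h),"red angle",np.degrees(np.arctan2(*(red-h)[::-1])))
E
```

```text
[(325, np.float64(239.5)), (333, np.float64(239.5)), (341, np.float64(239.5)), (349, np.float64(238.5)), (357, np.float64(235.5)), (365, np.float64(233.5)), (373, np.float64(236.5)), (381, np.float64(233.5)), (389, np.float64(229.5)), (397, np.float64(228.5)), (405, np.float64(227.5)), (413, np.float64(226.5)), (421, np.float64(227.5))]
red [0.4749 0.1923] hub [0.541  0.1065] dir red 127.62443483739578
edge dir 134.21155416390502
edge offset from hub 0.012192887048779277 red angle 127.62443483739578
edge offset from hub 0.014642064016376993 red angle 126.37085709250412
edge offset from hub 0.016271174681176483 red angle 125.50934476898787
```

Call:
move_arm([
  {"dx": 0.25, "dy": -0.05, "dz": 0, "spin": 0},
  {"dx": 0.25, "dy": -0.05, "dz": 0, "spin": 0},
  {"dx": 0, "dy": 0, "dz": 0, "spin": 0},
  {"dx": 0, "dy": 0, "dz": 0, "spin": 0},
  {"dx": -1, "dy": 0, "dz": 0, "spin": 0},
  {"dx": -2, "dy": 0, "dz": 0, "spin": 0},
  {"dx": -2, "dy": 0, "dz": -3, "spin": 0},
  {"dx": -2, "dy": 0, "dz": -4, "spin": 0},
  {"dx": 0, "dy": 0, "dz": -4, "spin": 0},
  {"dx": 0, "dy": 0, "dz": -4, "spin": 0},
  {"dx": 0, "dy": 0, "dz": 0, "spin": 0},
  {"dx": 0, "dy": 0, "dz": 0, "spin": 0},
])

```text
time: 6.15
ee_pos: [0.4233, 0.113, 0.3751]
eef_rot: [0.954, 0.3, 0.001, 0.001]
ft_force: [0.0, -0.6, -1.1]
width: 0.0002
grip_force: 0.0
```

```bash
python3 - <<'E'
from bench import telemetry, imaging
import cv2,pickle,numpy as np
c=imaging.camera("wrist"); pickle.dump(c,open("wrist3.pkl","wb")); w=c["img"][0:260,180:560,::-1]
cv2.imwrite("pics/w3.png",cv2.resize(w,None,fx=2,fy=2,interpolation=cv2.INTER_CUBIC))
E
```

```text
(no output)
```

View pics/w3.png

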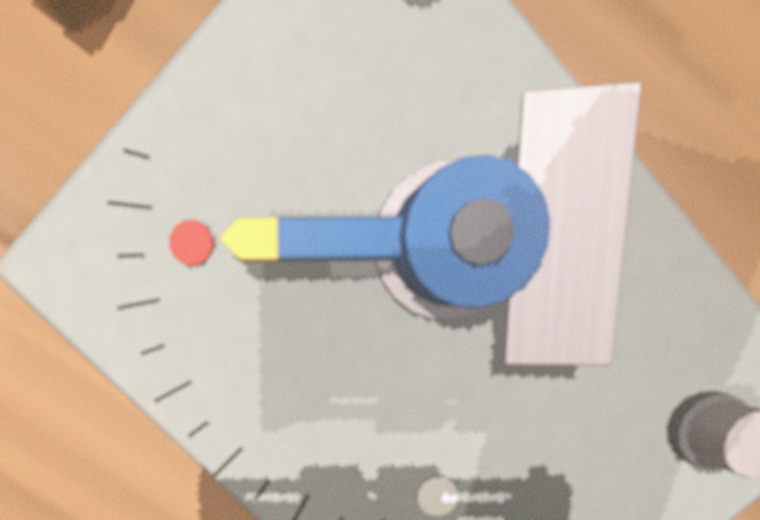

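The arm now points nearly at red: red at (191,243), tip apex at (219,239), hub cap at (482,231), bar edges at rows 217 and 259 of the crop.

```bash
python3 - <<'E'
from geo import *
np.set_printoptions(precision=4,suppress=True)
c=pickle.load(open("wrist3.pkl","rb")); f=lambda u,v,z:atz(("w",180+u/2-.25,v/2-.25),z,c)[:2]
red=f(191,242.5,.029); hub=f(476,231,.082); tip=f(219,239,.062)
print(-c["R"].T@c["t"],"red",red,"hub",hub,f(482,231,.088),"tip",tip)
g=c["img"].astype(int); R,G,B=g[...,0],g[...,1],g[...,2]
m=(B-R>35)|((R>200)&(G>200)&(B<170)); P=[]
for u in range(302,376,3):
    ys=np.where(m[90:145,u])[0]+90; P.append((u,ys.min()-.5,ys.max()+.5))
P=np.array(P); print(P[::4])
m=[np.polyfit(P[:,0],P[:,i],1) for i in (1,2)]; print(m)
ends=[f(2*(u-180)+.5,2*np.mean([np.polyval(q,u) for q in m])+.5,.062) for u in (300,376)]
d=ends[0]-ends[1]; d/=np.linalg.norm(d); n=np.array([-d[1],d[0]])
print("dir",np.degrees(np.arctan2(d[1],d[0])))
print("red offset (y in arm frame) via bar line",n@(red-ends[1]), "via hub+dir",n@(red-hub),"via hub->tip",np.cross(tip-hub,red-hub)/np.linalg.norm(tip-hub))
E
```

```text
[0.4773 0.1512 0.3549] red [0.4723 0.197 ] hub [0.537  0.1055] [0.537  0.1048] tip [0.4803 0.184 ]
[[302.  108.5 128.5]
 [314.  107.5 128.5]
 [326.  108.5 129.5]
 [338.  108.5 128.5]
 [350.  108.5 128.5]
 [362.  108.5 128.5]
 [374.  108.5 128.5]]
[array([  0.0013, 107.9467]), array([ -0.0021, 129.3133])]
dir 125.07930926412979
red offset (y in arm frame) via bar line -0.00037338612832415384 via hub+dir 0.000400393449093925 via hub->tip -0.001135307744105631<stdin>:15: DeprecationWarning: Arrays of 2-dimensional vectors are deprecated. Use arrays of 3-dimensional vectors instead. (deprecated in NumPy 2.0)
```

Red's offset from the arm's line is about 1 mm or less, so the arm is set. Now to the outer side of the lever.

Call:
move_arm([
  {"dx": 0.42, "dy": 3.5, "dz": 0, "spin": 0},
  {"dx": 0.42, "dy": 3.5, "dz": 0, "spin": 0},
  {"dx": 0.42, "dy": 3.5, "dz": 0, "spin": 0},
  {"dx": 0.42, "dy": 3.5, "dz": 0, "spin": 0},
  {"dx": 0.42, "dy": 3.5, "dz": 0, "spin": 0},
  {"dx": 0.42, "dy": 3.5, "dz": 0, "spin": 0},
  {"dx": 0.42, "dy": 3.5, "dz": 0, "spin": 0},
  {"dx": 0.42, "dy": 3.5, "dz": 0, "spin": 0},
  {"dx": 0, "dy": 0, "dz": 0, "spin": 0},
  {"dx": 0, "dy": 0, "dz": 0, "spin": 0},
])

```text
time: 7.2
ee_pos: [0.6116, -0.097, 0.3724]
eef_rot: [0.954, 0.301, -0.001, -0.001]
ft_force: [0.4, 1.4, 0.9]
width: 0.0006
grip_force: 0.0
```

Call:
move_arm([
  {"dx": 0, "dy": 0, "dz": 3, "spin": 0},
  {"dx": 0, "dy": 0, "dz": 3, "spin": 0},
  {"dx": 0, "dy": 0, "dz": 3, "spin": 0},
  {"dx": 0, "dy": 0, "dz": 3, "spin": 0},
  {"dx": 0, "dy": 0, "dz": 2.8, "spin": 0},
  {"dx": 0, "dy": 0, "dz": 0, "spin": 0},
  {"dx": 0, "dy": 0, "dz": 0, "spin": 0},
])

```text
time: 7.9
ee_pos: [0.6113, -0.0959, 0.2271]
eef_rot: [0.953, 0.301, -0.0, -0.0]
ft_force: [0.6, 0.1, 0.1]
width: 0.0003
grip_force: 0.0
```

Call:
move_arm([
  {"dx": -0.76, "dy": -0.22, "dz": 0, "spin": 0},
  {"dx": -0.76, "dy": -0.22, "dz": 0, "spin": 0},
  {"dx": -0.76, "dy": -0.22, "dz": 0, "spin": 0},
  {"dx": -0.76, "dy": -0.22, "dz": 0, "spin": 0},
  {"dx": -0.76, "dy": -0.22, "dz": 0, "spin": 0},
  {"dx": -0.76, "dy": -0.22, "dz": 0, "spin": 0},
  {"dx": -0.76, "dy": -0.22, "dz": 0, "spin": 0},
  {"dx": -0.76, "dy": -0.22, "dz": 0, "spin": 0},
  {"dx": 0, "dy": 0, "dz": 0, "spin": 0},
])

```text
time: 8.8
ee_pos: [0.5507, -0.1182, 0.2266]
eef_rot: [0.954, 0.3, -0.001, 0.0]
ft_force: [-0.3, -0.6, -0.1]
width: 0.0008
grip_force: 0.0
```

Call:
move_arm([
  {"dx": -0.65, "dy": -0.66, "dz": 0, "spin": 0},
  {"dx": -0.65, "dy": -0.66, "dz": 0, "spin": 0},
  {"dx": -0.65, "dy": -0.66, "dz": 0, "spin": 0},
  {"dx": -0.65, "dy": -0.66, "dz": 0, "spin": 0},
  {"dx": 0, "dy": 0, "dz": 0, "spin": 0},
  {"dx": 0, "dy": 0, "dz": 0, "spin": 0},
])

```text
time: 9.4
ee_pos: [0.515, -0.1105, 0.227]
eef_rot: [0.954, 0.301, 0.0, 0.0]
ft_force: [1.9, 0.6, 1.6]
width: 0.0005
grip_force: 1.2
```

Call:
move_arm([
  {"dx": 0, "dy": -0.3, "dz": 0, "spin": 0},
  {"dx": 0, "dy": -0.3, "dz": 0, "spin": 0},
  {"dx": 0, "dy": 0, "dz": 0, "spin": 0},
  {"dx": 0, "dy": 0, "dz": 0, "spin": 0},
])

```text
time: 9.8
ee_pos: [0.5134, -0.1092, 0.2275]
eef_rot: [0.954, 0.299, 0.002, 0.003]
ft_force: [14.9, -14.5, -9.4]
width: 0.0004
grip_force: 11.4
```

The tool stopped against 21 N, so the lever should be on its stop. Backing off and checking.

Call:
move_arm([
  {"dx": 0, "dy": 0, "dz": 0, "spin": 0},
  {"dx": 0, "dy": 1, "dz": 0, "spin": 0},
  {"dx": 0, "dy": 2, "dz": 0, "spin": 0},
  {"dx": 0, "dy": 2, "dz": 0, "spin": 0},
  {"dx": -1, "dy": 0, "dz": -3, "spin": 0},
  {"dx": -2, "dy": 0, "dz": -4, "spin": 0},
  {"dx": -3, "dy": 0, "dz": -4, "spin": 0},
  {"dx": -3, "dy": 0, "dz": -4, "spin": 0},
  {"dx": -3, "dy": 0, "dz": 0, "spin": 0},
  {"dx": 0, "dy": 0, "dz": 0, "spin": 0},
  {"dx": 0, "dy": 0, "dz": 0, "spin": 0},
])

```text
time: 10.9
ee_pos: [0.4416, -0.2158, 0.3764]
eef_rot: [0.954, 0.3, -0.001, -0.0]
ft_force: [0.3, 0.3, -0.3]
width: 0.0004
grip_force: 0.0
```

```bash
python3 - <<'E'
from bench import imaging
import cv2,pickle,numpy as np
c=imaging.camera("wrist"); pickle.dump(c,open("wrist4.pkl","wb"))
s=imaging.camera("side")["img"][215:395,250:440]
a=cv2.resize(c["img"],(400,300),interpolation=cv2.INTER_AREA); b=cv2.resize(s,(400,379),interpolation=cv2.INTER_CUBIC)
cv2.imwrite("pics/f4.png",np.hstack([np.vstack([a,np.zeros((79,400,3),np.uint8)]),b])[:,:,::-1])
E
```

```text
(no output)
```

View pics/f4.png

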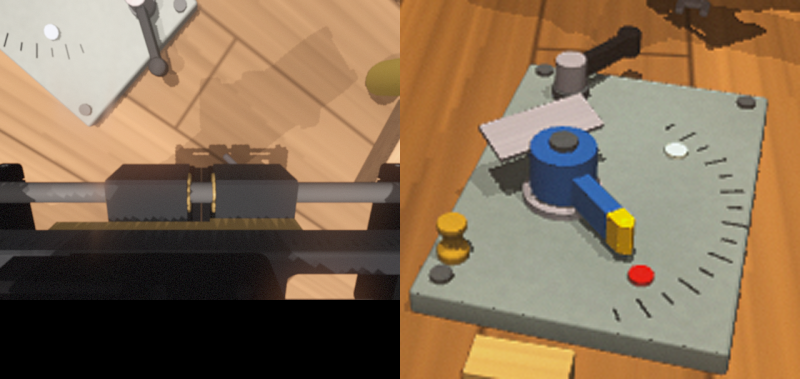

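The lever has swung round (side pane: post at (570,70), end at (630,40)), and the arm still points at red. Checking the lever's angle numerically.

```bash
python3 - <<'E'
from geo import *
c=pickle.load(open("wrist4.pkl","rb"))
e=atz(("w",158.5*1.6,66.5*1.6),.061,c)[:2]
for p in ([.5450,-.0475],[.5435,-.047]): d=e-np.array(p); print(e,np.hypot(*d),np.degrees(np.arctan2(d[1],d[0])))
E
```

```text
[ 0.4893218  -0.11559583] 0.08796081281909522 -129.27096870591524
[ 0.4893218  -0.11559583] 0.08741090221616327 -128.30230161747693
```

```bash
python3 - <<'E'
from geo import *
import cv2
c=pickle.load(open("wrist4.pkl","rb"))
cv2.imwrite("pics/lev.png",cv2.resize(c["img"][0:130,180:320,::-1],None,fx=4,fy=4,interpolation=cv2.INTER_CUBIC))
E
```

```text
(no output)
```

View pics/lev.png

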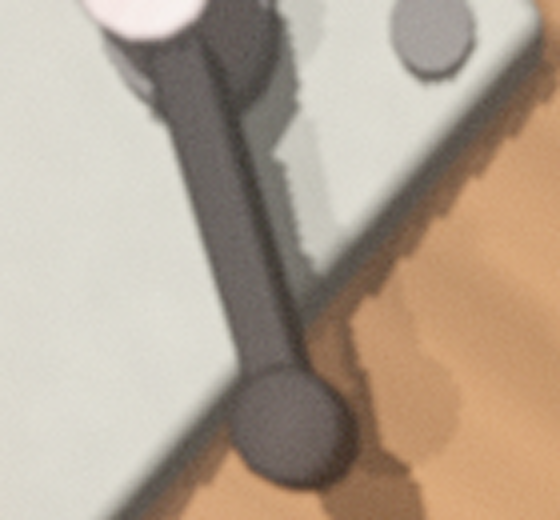

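The crop shows the lever's left edge from (170,125) to (240,360), its right edge from (226,115) to (297,350), and the round end's top at (290,422).

```bash
python3 - <<'E'
from geo import *
c=pickle.load(open("wrist4.pkl","rb"))
f=lambda u,v,z:atz(("w",180+u/4-.4,v/4-.4),z,c)[:2]
A=lambda a,b:np.degrees(np.arctan2(*(b-a)[::-1]))
print(A(f(170,125,.061),f(240,360,.061)),A(f(226,115,.061),f(297,350,.061)), f(290,422,.061))
w1=pickle.load(open("wrist1.pkl","rb"))
print("plate edge dir (top edge)",A(f(105,505,.024),f(535,40,.024)), np.degrees(np.load("dial.npz")["th"]))
E
```

```text
-130.36514892261516 -129.55394435010015 [ 0.48946309 -0.11410107]
plate edge dir (top edge) -11.410736306967397 170.39129322321094
```

```bash
python3 - <<'E'
from geo import *
import cv2
A=lambda d:np.degrees(np.arctan2(d[1],d[0]))
for fn,(r0,r1,c0,c1) in (("wrist1.pkl",(190,260,430,580)),("wrist4.pkl",(0,130,200,290))):
    c=pickle.load(open(fn,"rb")); g=c["img"][r0:r1,c0:c1].astype(int); 
    m=((g.max(2)<115)&(g.max(2)-g.min(2)<28)).astype(np.uint8)
    n,l,st,ce=cv2.connectedComponentsWithStats(m); print(fn,st[1:][st[1:,4]>100].tolist())
    cv2.imwrite("pics/m_"+fn[:6]+".png",m*255)
    for row in m[::6]: print("".join(".#"[v] for v in row[::3]))
E
```

```text
wrist1.pkl [[57, 23, 71, 34, 654]]
.........#........................................
......#...........................................
.....#............................................
.....#.##.........................................
.....#.###...........##...........................
........##..........########......................
.....................############.................
.............................########.#.#.##......
........#..........................#..####.#......
...#...................................#.##.......
###...#..#........................................
..................................................
wrist4.pkl [[9, 0, 81, 130, 3057]]
...........####...............
..........#######.............
....#############.............
......###########.............
......##########..............
........######................
........#######...............
.........######..............#
..........######...........##.
..........########.......##...
...........######......###....
...........#######...###......
............##########........
.............#######..........
.............######...........
..............#####...........
.............########.........
...........#####.#..###.......
.........###.###..####........
........##....########........
......##.........###..........
....##........................
```

The image puts the travel at about 55±2°, too close to the 56° threshold. I'll push once more, further out on the lever, and feel for the stop.

Call:
move_arm([
  {"dx": 3, "dy": -0.5, "dz": 0, "spin": 0},
  {"dx": 3, "dy": -0.5, "dz": 0, "spin": 0},
  {"dx": 3, "dy": -0.5, "dz": 0, "spin": 0},
  {"dx": 2.9, "dy": -0.4, "dz": 0, "spin": 0},
  {"dx": 0, "dy": 0, "dz": 3, "spin": 0},
  {"dx": 0, "dy": 0, "dz": 4, "spin": 0},
  {"dx": 0, "dy": 0, "dz": 4, "spin": 0},
  {"dx": 0, "dy": 0, "dz": 3.9, "spin": 0},
  {"dx": 0, "dy": 0, "dz": 0, "spin": 0},
  {"dx": 0, "dy": 0, "dz": 0, "spin": 0},
])

```text
time: 12.0
ee_pos: [0.5293, -0.1307, 0.228]
eef_rot: [0.953, 0.302, -0.0, -0.001]
ft_force: [0.8, -0.6, 0.1]
width: 0.0003
grip_force: 0.0
```

Call:
move_arm([
  {"dx": 0, "dy": -0.6, "dz": 0, "spin": 0},
  {"dx": 0, "dy": -0.6, "dz": 0, "spin": 0},
  {"dx": 0, "dy": -0.4, "dz": 0, "spin": 0},
  {"dx": 0, "dy": 0, "dz": 0, "spin": 0},
  {"dx": 0, "dy": 0, "dz": 0, "spin": 0},
])

```text
time: 12.5
ee_pos: [0.5197, -0.1188, 0.2282]
eef_rot: [0.954, 0.301, 0.0, 0.0]
ft_force: [1.0, 0.1, -0.2]
width: 0.0003
grip_force: 0.0
```

Call:
move_arm([
  {"dx": 0, "dy": -0.3, "dz": 0, "spin": 0},
  {"dx": 0, "dy": -0.3, "dz": 0, "spin": 0},
  {"dx": 0, "dy": 0, "dz": 0, "spin": 0},
  {"dx": 0, "dy": 0, "dz": 0, "spin": 0},
])

```text
time: 12.9
ee_pos: [0.5162, -0.1137, 0.2277]
eef_rot: [0.954, 0.301, -0.0, 0.0]
ft_force: [-0.5, 1.0, -0.4]
width: 0.0001
grip_force: 0.0
```

Call:
move_arm([
  {"dx": 0, "dy": -0.3, "dz": 0, "spin": 0},
  {"dx": 0, "dy": 0, "dz": 0, "spin": 0},
  {"dx": 0, "dy": 0, "dz": 0, "spin": 0},
])

```text
time: 13.2
ee_pos: [0.5148, -0.1112, 0.228]
eef_rot: [0.954, 0.301, 0.001, 0.0]
ft_force: [3.5, -0.5, -0.8]
width: 0.0005
grip_force: 1.6
```

Call:
move_arm([
  {"dx": 0, "dy": -0.3, "dz": 0, "spin": 0},
  {"dx": 0, "dy": -0.3, "dz": 0, "spin": 0},
  {"dx": 0, "dy": -0.1, "dz": 0, "spin": 0},
  {"dx": 0, "dy": 0, "dz": 0, "spin": 0},
  {"dx": 0, "dy": 0, "dz": 0, "spin": 0},
  {"dx": 0, "dy": 0, "dz": 0, "spin": 0},
])

```text
time: 13.8
ee_pos: [0.5128, -0.1094, 0.2287]
eef_rot: [0.954, 0.299, 0.003, 0.004]
ft_force: [19.0, -14.7, -14.7]
width: 0.0002
grip_force: 14.1
```

```bash
python3 - <<'E'
from bench import telemetry,imaging
import numpy as np
from geo import *
s=telemetry.read_state(); print(s["ee_pos"],s["ft_force"],s["torque"])
# clean start-lever direction from scene+side end/pivot and wrist1 red component
c=pickle.load(open("wrist1.pkl","rb"));m=(c["img"].max(2)<115)&(np.ptp(c["img"].astype(int),axis=2)<28)
for u in range(490,535,5):
    y=np.where(m[205:250,u])[0]+205; print(u,y.min(),y.max(),end="; ")
E
```

```text
[ 0.51277469 -0.10935279  0.22865364] [ 18.98701326 -14.74965764 -14.73421952] [-3.46607226 -4.76126493  0.18089672]
490 219 225; 495 214 227; 500 205 226; 505 217 228; 510 219 230; 515 222 231; 520 223 233; 525 225 235; 530 227 237;
```

```bash
python3 - <<'E'
from geo import *
A=lambda a,b:np.degrees(np.arctan2(*(b-a)[::-1][:2]))
c=pickle.load(open("wrist1.pkl","rb")); f=lambda u,v:atz(("w",u,v),.061,c)[:2]
print(A(f(505,217),f(530,227)),A(f(505,228),f(530,237)),A(f(515,222),f(530,227)))
E
```

```text
-75.96859677321936 -74.2380617885361 -72.84520265475946
```

Call:
move_arm([
  {"dx": 0, "dy": 1, "dz": 0, "spin": 0},
  {"dx": 0, "dy": 2, "dz": 0, "spin": 0},
  {"dx": 0, "dy": 2, "dz": 0, "spin": 0},
  {"dx": -1, "dy": 0, "dz": -3, "spin": 0},
  {"dx": -2, "dy": 0, "dz": -4, "spin": 0},
  {"dx": -3, "dy": 0, "dz": -4, "spin": 0},
  {"dx": -3, "dy": 0, "dz": -4, "spin": 0},
  {"dx": -3, "dy": 0, "dz": 0, "spin": 0},
  {"dx": 0, "dy": 0, "dz": 0, "spin": 0},
  {"dx": 0, "dy": 0, "dz": 0, "spin": 0},
  {"dx": 0, "dy": 0, "dz": 0, "spin": 0},
])

```text
time: 14.9
ee_pos: [0.4412, -0.2146, 0.3773]
eef_rot: [0.954, 0.301, -0.0, -0.001]
ft_force: [-0.4, -0.4, 0.1]
width: 0.0008
grip_force: 0.0
```

```bash
python3 - <<'E'
from geo import *
from bench import imaging
import cv2
c5=imaging.camera("wrist"); pickle.dump(c5,open("wrist5.pkl","wb"))
cs=imaging.camera("scene"); cv2.imwrite("pics/s5.png",cv2.resize(cs["img"][170:370,250:500,::-1],None,fx=3,fy=3,interpolation=cv2.INTER_CUBIC))
def meas(c):
    f=lambda u,v:atz(("w",u,v),.061,c)[:2]; g=c["img"].astype(float).max(2); g=cv2.GaussianBlur(g,(3,3),0)
    vs=np.arange(36,86,3); us=[]
    for v in vs:   # left (top-face) edge: steepest dark step
        d=np.diff(g[v,205:255]); us.append(205+d.argmin()+.5)
    us=np.array(us); k=np.polyfit(vs,us,1); ok=abs(us-np.polyval(k,vs))<2; k=np.polyfit(vs[ok],us[ok],1)
    a,b=f(np.polyval(k,36),36),f(np.polyval(k,84),84); d=b-a
    n=np.array([-d[1],d[0]])/np.hypot(*d); return np.degrees(np.arctan2(d[1],d[0])), ok.sum(), n@(np.array([.545,-.0475])-a)
for n in ("wrist4.pkl","wrist5.pkl"): print(meas(pickle.load(open(n,"rb"))))
E
```

```text
(np.float64(-129.9895242750807), np.int64(17), np.float64(0.006087075108085879))
(np.float64(-130.02216120159534), np.int64(17), np.float64(0.005961092233077174))
```

View pics/s5.png

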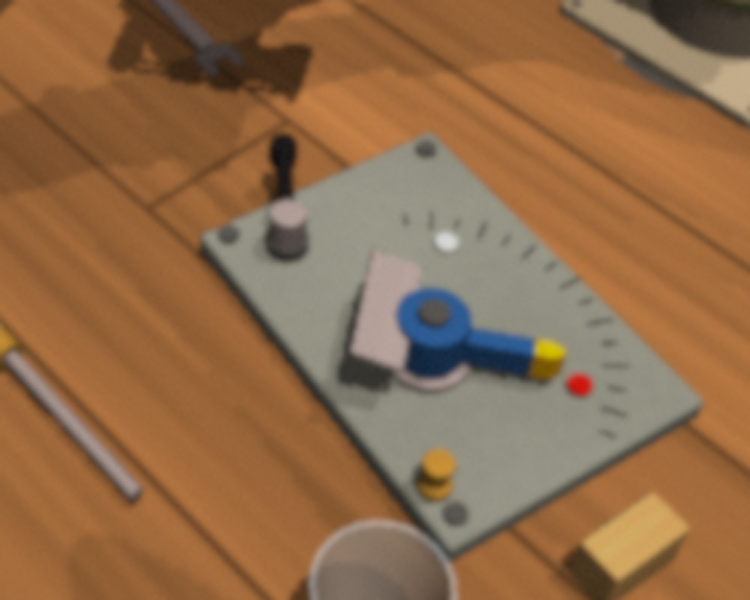

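The final view shows the arm pointing at red, the lever swung round, and the gauge, block, tub and gouge in place. A second, harder push moved the lever less than 0.1°, so it is on its hard stop. Handing in.

```bash
python3 -c "
from bench import job
print(job.close_job())"
```

```text
the job is handed in; nothing more can be done
None
```

I set the blue arm pointing at the red button, about 1 mm off by camera, pushed the clamp lever home and handed the job in; no verdict came back. The camera showed about 55° of lever travel (about 56° needed), but a second, harder push didn't move it, so I took it as on its stop.

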